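# Load a specimen tray into the scanner stage and clamp it

### The arm

A 6-joint arm with a two-finger parallel gripper is mounted at the origin on the work surface. World frame = base frame: x ahead of the robot, y to its left, z up, the work surface at z = 0. Lengths are in m, angles in degrees, forces in N, time in s.
With the tool pointing down it reaches from about 0.3 to 0.75 m from the base axis. Payload 8.5 kg.
Tool frame: the origin (TCP) lies midway between the tips of the shut fingers; the grasp point (between the pads) lies 19 mm behind it; z points along the fingers, y is the line along which they close (so a half turn about z gives the same grasp; the last joint's range is limited). The gripper opens to 88 mm and grips with 3 to 60 N. Pads are 18 mm wide; open, the fingers measure 123 mm over their backs; the gripper's body (75 mm by 187 mm) begins 45 mm behind the grasp point.
Start: joints at [57.565, 21.807, 74.336, -0, 83.858, -12.336], TCP at [0.189, 0.516, 0.215] pointing down, gripper open.
Joint ranges: [-178.18, 178.18], [-50.72, 133.34], [12.68, 142.11], [-81.47, 261.47], [9.98, 163.14], [-165.26, 165.26]. Speed limits (degrees/s): [136.94, 136.94, 180, 180, 180, 180].

### API

Orientations are given as [roll, pitch, yaw] about the fixed x, y, z axes, in that order (R = Rz(yaw) Ry(pitch) Rx(roll)).
In Python, from workcell import manip gives the robot as it stands. The module is installed in compiled form; this text tells all that it offers.
- The arm moves only by the shell command python3 -m pendant 'ROWS' [FORCE]. ROWS is a JSON object of lists of equal length, an entry for each row: "gripper": the opening, from 0 (shut) to 1 (fully open); "linear": the shift along the tool's x, y, z in cm, a list of three; "turn": the turn, a rotation vector about the tool's x, y, z in degrees, a list of three. In form: {"gripper": [gripper, ...], "linear": [[tx, ty, tz], ...], "turn": [[rx, ry, rz], ...]}. A call has 1 to 8 rows; each row shifts and turns the commanded pose from where the row before left it, along the tool's axes as they then stand; what a row does not reach is not made up. A row lasts 1/12 s, in which the tool goes at most 41.7 mm and 7.16 degrees, less where a joint would pass 70% of its speed; a pose out of reach is approached as far as the arm can. A call with a gripper value outside its range is refused whole. The fingers move at their own pace and stop on an object; FORCE is the grip in N (left out, the last holds). Time passes only in rows, so rows that do not move let the fingers close. It gives the time, the measured TCP pose, the force, the opening and the grip force at its end, in the units of the state.
- manip.sense(): the state, without advancing time (a new reading comes with each control period).
- manip.capture(name): name is "scene" or "top" or "wrist"; returns a dict with "frame" (400x640x3 uint8, red, green, blue), "fovy" (degrees; the focal length in pixels is half the picture's height over the tangent of half this angle, whatever the lens; pixels are square), "cx", "cy" (the principal point, pixels), "position" and "attitude" of the camera in the world; the wrist camera has in their place "mount" (4x4, takes a point from camera to tool coordinates, whose origin is the TCP and whose axes are the flange's). Camera axes: x right, y down, z forward; pixel columns grow to the right and rows downward; lengths in m; the calibration is good to about 2 mm. A picture is of the moment at which its call begins: read the wrist's pose just before it. There is no depth.
- manip.hand_in(): hands the job in; it is judged then, once.
The state is a dict: "time": time; "joint_pos": joint angles; "dq": joint speeds; "joint_efforts": joint torques, N m; "tcp_pos": TCP position; "eef_rot": TCP orientation; "force": force on the tool from outside, world axes, zero at the start; "moment": the same for the moment, N m; "gripper_width": opening from 0.0 (shut) to 1.0 (fully open); "grip_force": force on a finger pad.
Only numpy, scipy, OpenCV 4.12 (cv2) and the standard library are available. Lean on these libraries where they do the work, as an engineer would, in place of code of your own. Each camera call takes 0.05 s, during which the arm holds its last target. There are 200 camera calls.

### The job

Lift the white specimen tray by its green rib, set it flat on the scanner stage between the side rails and slide it fully home against the end stops, so that its edge pushes in the little switch lever, and let go. Then turn the blue clamp knob clockwise until its slip clutch first gives way, and stop there at the first click, leaving the tray clamped. Keep the sherd and the bronze disc in the tray and leave the jars, marker and tweezers as they are.

Things in the scene. Friction and masses are not known exactly. Their poses are not given: they have to be found in the camera images.
- tray_mid (a point): Grip point of the loose white tray (about 0.4 kg), in its upright green rib: on the tray's centre, 34 mm above the underside. Rib 46 mm along the tray's x, 14 mm thick along y, its top 16 mm above this point; a low divider (10 mm above the underside) runs on from it. z up.
- tray: The tray: 130 mm along x, 110 mm along y, rims 12 mm high (end rims 10 mm thick, side rims 5 mm); the same both ways round. Origin at the centre of its underside, axes as tray_mid.
- tray_floor (a point): Centre of the tray's inner floor, 4 mm above its underside.
- sherd_mid (a point): Small terracotta sherd, about 38 x 24 x 8 mm, lying loose in the tray's +y pocket; its centre.
- coin_mid (a point): Bronze disc, 24 mm across, 5 mm thick, lying loose in the tray's -y pocket; its centre.
- stage_home (a point): Point on the flat top of the stage under the centre of a tray that is fully home. x towards the end stops (10 mm high, faces at x = +65 mm). To load: lower the tray lined up with the stage, 25 to 35 mm short of home so that it clears lever and clamp foot, then slide it along +x until it meets the stops.
- stage: Fixed grey scanner stage, 250 x 190 mm, top 30 mm above the table; origin on the table under stage_home, same axes. Side rails along x from -65 to +55 mm, 8 mm high, inner faces at y = +-61 mm (6 mm play either side of a tray); open at the -x end, x = -100 mm. A white tower 44 mm wide, top 72 mm above the table, stands at x = 92 to 138, y = -12, bearing the knob. A white control box, 49 mm high, flanks the stage at y = -92 to -152.
- lever_roller (a point): Red roller (8 mm across) at the end of the orange switch lever, 7 mm above the stage top, at about x = 59, y = 20 mm in the stage's axes: it stands 10 mm proud of the end stops until pushed in.
- lever (a joint): Angle of the switch lever (26 mm long, upright hinge at x = 73, y = 42 mm in the stage's axes), rad: 0 sprung out, 0.35 to 0.41 when a tray is fully home; the switch makes at 0.28 (tray about 3.5 mm short of home). A light spring (under 1 N at the roller), which does not push the released tray back.
- foot: Clamp foot: dark steel arm 18 mm wide with a blue pad, coming forward from the tower at y = -12 mm. Its pad reaches from x = 56 to 66 mm in the stage's axes; it goes straight down as the knob turns, 12 mm per rad, onto the tray's rear rim. Its underside starts 8 to 12 mm above the rim of a loaded tray.
- foot_pad (a point): Centre of the underside of the foot's blue pad.
- knob_grip (a point): Grip point of the blue bar knob on top of the tower, on its upright axis (x = 115, y = -12 mm in the stage's axes): bar 42 mm along its x, 14 mm thick along its y, 34 mm high, top 12 mm above this point and 119 mm above the table. Tightens clockwise seen from above. Its own x axis is along the bar and turns with it.
- screw (a joint): Turn of the clamp screw under the knob, rad, growing clockwise seen from above; starts between 0 and 0.35; the foot meets a loaded tray's rim at about 1.0. Free running takes about 0.05 N m.
- clutch (a joint): Slip of the knob against the screw, rad: 0 while the knob drives the screw; once the foot bears on the tray the clutch gives way at 0.14 N m and this grows as the knob turns on. It slips smoothly: the first click counts from 0.05, the second would be at 0.70, so a stop anywhere between is at the first click.
- jar_a_mid (a point): Bystander: closed amber glass jar, 48 mm across, 75 mm high; its centre.
- jar_b_mid (a point): Bystander: closed clear glass jar with a blue cap, 48 mm across, 75 mm high; its centre.
- marker_mid (a point): Bystander: black marker pen, 130 mm long, 18 mm thick; its centre.
- tweezers_mid (a point): Bystander: steel tweezers, 120 mm long, 5 mm thick; centre.
There are look-alikes about, which are no part of the job. Several things look just like the tray: the one meant starts nearest to the robot's base.

How it is judged:
By the outcome, as a careful person would: the job done as asked, in the order asked, and still so for the second after the job is handed in, with the robot touching nothing.
It also fails if it takes over 54 s, if anything falls off the work surface, if the arm or the gripper's body presses on something with over 40 N, if the wrist force passes 120 N, or if a joint passes its speed limit or range.

## Working session

There is one attempt and no reset: what is moved stays moved. The work goes in short steps, Python scripts to look and compute and a shell command to move; the robot and the scene stay as the last step left them, time stands still between calls to the robot, and variables do not carry over. Pictures are saved under pics/ and viewed, at most 10 in all, crops included, and the job is handed in when it is done.

```bash
mkdir -p pics; cat > h.py <<'E'
import numpy as np, cv2
from workcell import manip
from scipy.spatial.transform import Rotation as R
def cam(name):
    s=manip.sense(); c=manip.capture(name)
    if 'mount' in c:
        T=np.eye(4);T[:3,:3]=R.from_euler('xyz',s['eef_rot'],degrees=True).as_matrix();T[:3,3]=s['tcp_pos']
        M=T@np.array(c['mount']);c['P']=M[:3,3];c['A']=M[:3,:3]
    else:
        c['P']=np.array(c['position']);a=np.array(c['attitude'])
        c['A']=a if a.shape==(3,3) else R.from_euler('xyz',a,degrees=True).as_matrix()
    c['f']=200/np.tan(np.radians(c['fovy']/2)); return c
def ray(c,uv,z):
    uv=np.atleast_2d(np.array(uv,float))
    d=np.c_[(uv[:,0]-c['cx'])/c['f'],(uv[:,1]-c['cy'])/c['f'],np.ones(len(uv))]@c['A'].T
    return c['P']+d*((z-c['P'][2])/d[:,2])[:,None]
def proj(c,p):
    q=(np.atleast_2d(p)-c['P'])@c['A']; return np.c_[q[:,0]/q[:,2]*c['f']+c['cx'],q[:,1]/q[:,2]*c['f']+c['cy']]
def save(c,n,box=None,k=1):
    im=c['frame'][:,:,::-1]
    if box: im=im[box[1]:box[3],box[0]:box[2]]
    cv2.imwrite('pics/'+n,cv2.resize(im,None,fx=k,fy=k,interpolation=cv2.INTER_CUBIC))
def blobs(c,lo,hi,mn=20):
    h=cv2.cvtColor(c['frame'],cv2.COLOR_RGB2HSV);m=cv2.inRange(h,np.array(lo),np.array(hi))
    cs,_=cv2.findContours(m,cv2.RETR_EXTERNAL,cv2.CHAIN_APPROX_NONE)
    return [x for x in cs if cv2.contourArea(x)>mn]
E
python3 - <<'E'
from h import *
print(manip.sense())
for n in ['top','scene']:
    c=cam(n);save(c,n+'0.png');print(n,c['fovy'],c['cx'],c['cy'],c['P'],c['attitude'])
    for nm,lo,hi in [('green',(40,70,40),(85,255,255)),('blue',(95,110,60),(125,255,255))]:
        for b in blobs(c,lo,hi):
            r=cv2.minAreaRect(b);print(nm,np.round(r[0],1),np.round(r[1],1),round(r[2],1),np.round(ray(c,r[0],.05 if nm=='green' else .119),3))
E
```

```text
{'time': 0.0, 'joint_pos': array([ 5.75641201e+01,  2.18417731e+01,  7.43840743e+01, -8.69885916e-04,
        8.38595584e+01, -1.23365528e+01]), 'dq': array([ 0.0180294 ,  0.06190507, -0.07337354,  0.02005262,  0.042483  ,
        0.07848377]), 'joint_efforts': array([ 1.27715498e-04, -4.37928951e+01, -2.24558401e+01,  7.13216141e-02,
        3.52501636e-02, -1.28299707e-04]), 'tcp_pos': array([0.18884524, 0.51622442, 0.21413447]), 'eef_rot': array([-1.79916381e+02, -1.74024791e-02,  1.59900754e+02]), 'force': array([-0.17563687, -0.18649017, -0.27217644]), 'moment': array([-0.01900395,  0.03449437,  0.00255995]), 'grip_force': 0.0, 'gripper_width': 0.9968194370269583}
top 46.277573184189066 320.90236564216457 195.63692926350092 [0.30848571 0.14879875 1.38656013] [-1.67664008e+02  6.11786218e-02 -9.31382911e+01]
green [189.1 282.8] [ 5.4 17.4] 26.6 [[0.37  0.518 0.05 ]]
green [285.3 235.9] [ 5.3 16.1] 11.3 [[0.488 0.243 0.05 ]]
green [431.2 231.8] [23.1 12.6] 78.7 [[ 0.477 -0.176  0.05 ]]
green [496.8 129.9] [ 9.5 12.8] 69.4 [[ 0.774 -0.406  0.05 ]]
blue [109.5 343.9] [17.4 46.7] 8.1 [[0.222 0.704 0.119]]
blue [388. 187.] [12.  4.] 90.0 [[ 0.6   -0.053  0.119]]
blue [330.5 144. ] [12. 13.] 90.0 [[0.734 0.1   0.119]]
scene 43.07633707982239 324.1326261554831 206.45917009480928 [ 1.20027045 -0.60549823  0.95592808] [-132.11457591   -1.16815386   42.04914325]
green [211.  260.5] [27.7 14.7] 33.7 [[ 0.475 -0.175  0.05 ]]
green [332.5 181.5] [12.7  4.2] 45.0 [[0.49  0.245 0.05 ]]
green [361.1 126.5] [10.5  4.2] 51.3 [[0.371 0.52  0.05 ]]
blue [374.  249.5] [16. 13.] 0.0 [[0.772 0.063 0.119]]
blue [283.7 239.5] [16.8  5. ] 31.0 [[ 0.601 -0.054  0.119]]
blue [443.2 160.1] [ 1.9 27.2] 35.0 [[0.704 0.461 0.119]]
blue [364.5  79.9] [31.1  8.2] 28.1 [[0.262 0.667 0.119]]
```

View pics/top0.png

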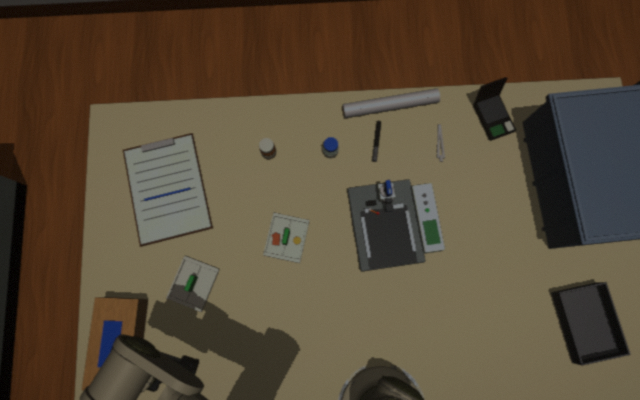

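View pics/scene0.png

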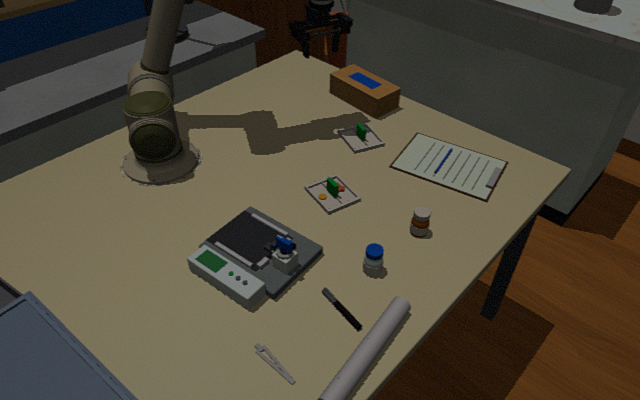

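Top shows the loaded tray (rib at ~(285,236), sherd left, disc right), an empty look-alike at (190,283), the stage at (388,225) with the knob at (388,187). Scene confirms it. The loaded tray is nearer the base.

```bash
python3 - <<'E'
from h import *
c=cam('top')
def yaw(b,z):
    r=cv2.minAreaRect(b);p=cv2.boxPoints(r);e=[p[1]-p[0],p[2]-p[1]];e=max(e,key=np.linalg.norm)
    w=ray(c,[np.array(r[0])-e/2,np.array(r[0])+e/2],z);d=w[1]-w[0];return np.degrees(np.arctan2(d[1],d[0]))%180,w.mean(0)
for b in blobs(c,(40,70,40),(85,255,255)): print('rib',yaw(b,.045))
h=cv2.cvtColor(c['frame'],cv2.COLOR_RGB2HSV)
m=np.zeros(h.shape[:2],np.uint8);m[200:270,250:320]=cv2.inRange(h,np.array((0,0,150)),np.array((180,40,255)))[200:270,250:320]
pts=cv2.findNonZero(m);print('white',len(pts),h[240,270],h[205,260],yaw(pts,.01))
# stage outline corners from picture
for n,p in [('TL',(349,187)),('TR',(410,180)),('BL',(360,270)),('BR',(425,263))]: print(n,ray(c,p,.03))
w=manip.capture('wrist');print(w['fovy'],w['cx'],w['cy']);print(np.round(w['mount'],3))
E
```

```text
rib (np.float64(152.71389673645547), array([0.37077181, 0.51905687, 0.045     ]))
rib (np.float64(165.27681620656676), array([0.48951847, 0.24249573, 0.045     ]))
rib (np.float64(4.603302984986783), array([ 0.47758484, -0.17725896,  0.045     ]))
rib (np.float64(107.84809831279587), array([ 0.7756951 , -0.40872243,  0.045     ]))Traceback (most recent call last):
  File "<stdin>", line 9, in <module>
TypeError: object of type 'NoneType' has no len()
```

```bash
python3 -m pendant '{"gripper":[1,1,1,1,1,1,1,1],"linear":[[-3.4,-1.4,0],[-3.4,-1.4,0],[-3.4,-1.4,0],[-3.4,-1.4,0],[-3.4,-1.4,0],[-3.4,-1.4,0],[-3.4,-1.4,0],[-3.4,-1.4,0]],"turn":[[0,0,0],[0,0,0],[0,0,0],[0,0,0],[0,0,0],[0,0,0],[0,0,0],[0,0,0]]}'
```

```text
time: 0.82
tcp_pos: [0.4069, 0.3163, 0.2146]
eef_rot: [-180.0, -0.0, 159.9]
force: [-0.3, 0.2, 0.1]
gripper_width: 1.004
grip_force: 0.0
```

```bash
python3 -m pendant '{"gripper":[1,1,1],"linear":[[-2.2,-0.9,0],[-2.2,-0.9,0],[0,0,0]],"turn":[[0,0,-5],[0,0,0],[0,0,0]]}'; python3 - <<'E'
from h import *
c=cam('wrist');print(c['fovy'],c['cx'],c['cy']);print(np.round(c['mount'],3),c['P'],manip.sense()['time'])
save(c,'w1.png')
c=cam('top')
for n,p in [('TL',(349,187)),('TR',(410,180)),('BL',(360,270)),('BR',(425,263))]: print(n,ray(c,p,.03))
E
```

```text
time: 1.07
tcp_pos: [0.4451, 0.285, 0.2142]
eef_rot: [-180.0, 0.0, 164.7]
force: [-0.4, -0.1, -0.1]
gripper_width: 1.002
grip_force: 0.0
68.73973419678352 315.35758612955084 197.56362364144388
[[ 0.    -0.951 -0.31   0.08 ]
 [ 1.     0.     0.     0.001]
 [-0.    -0.31   0.951 -0.169]
 [ 0.     0.     0.     1.   ]] [0.36834589 0.3075439  0.38339722] 1.1167
TL [[0.62648613 0.04898899 0.03      ]]
TR [[ 0.63791272 -0.1344592   0.03      ]]
BL [[0.38070577 0.03402234 0.03      ]]
BR [[ 0.39032673 -0.15405387  0.03      ]]
```

View pics/w1.png

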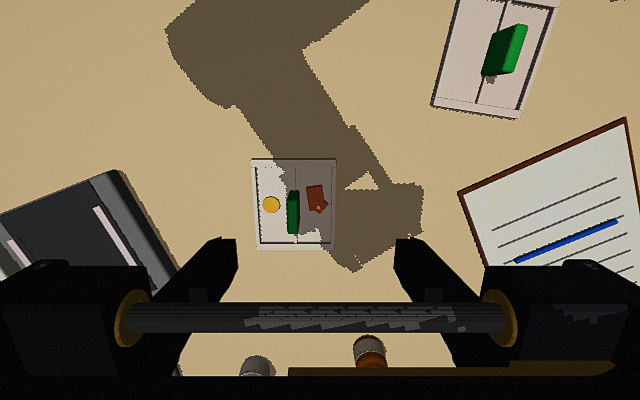

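Wrist view: loaded tray spans (251,158)–(337,249), rib at (293,212), disc (271,204), sherd (316,198); the gripper's long side is along tool y.

```bash
cat >> h.py <<'E'
def axyaw(c,b,z):
    r=cv2.minAreaRect(b);p=cv2.boxPoints(r);e=max([p[1]-p[0],p[2]-p[1]],key=np.linalg.norm)
    w=ray(c,[np.array(r[0])-e/2,np.array(r[0])+e/2],z);d=w[1]-w[0];return np.degrees(np.arctan2(d[1],d[0]))%180,w.mean(0)
def tool(p):
    s=manip.sense();M=R.from_euler('xyz',s['eef_rot'],degrees=True).as_matrix();return np.round(100*(np.array(p)-s['tcp_pos'])@M,2)
E
python3 - <<'E'
from h import *
c=cam('wrist');hsv=cv2.cvtColor(c['frame'],cv2.COLOR_RGB2HSV)
sub=np.zeros((400,640),np.uint8)
h=hsv.astype(int);m=((h[...,2]>90)&(h[...,1]<45)).astype(np.uint8)*255
m[:,:230]=0;m[:,350:]=0;m[:140]=0;m[262:]=0
cs,_=cv2.findContours(cv2.morphologyEx(m,cv2.MORPH_CLOSE,np.ones((15,15))),cv2.RETR_EXTERNAL,cv2.CHAIN_APPROX_NONE)
b=max(cs,key=cv2.contourArea);q=cv2.boxPoints(cv2.minAreaRect(b));print(q,cv2.approxPolyDP(b,8,True)[:,0])
w=ray(c,cv2.approxPolyDP(b,8,True)[:,0],.012);print(np.round(w,4),w.mean(0))
for b in blobs(c,(40,70,20),(85,255,255)):
    r=cv2.minAreaRect(b)
    if 250<r[0][0]<340:
        bb=b[:,0];top=bb[bb[:,0]>=0];print('rib',r,axyaw(c,b,.045),'tool',tool(ray(c,r[0],.04)[0]))
        print(cv2.boundingRect(b))
for n,lo,hi,z in[('coin',(15,120,80),(32,255,255),.009),('sherd',(0,120,50),(13,255,255),.012)]:
    for b in blobs(c,lo,hi):
        r=cv2.minAreaRect(b)
        if 250<r[0][0]<340:print(n,r,ray(c,r[0],z),tool(ray(c,r[0],z)[0]))
E
```

```text
[[250. 162.]
 [334. 162.]
 [334. 251.]
 [250. 251.]] [[250 162]
 [256 251]
 [332 251]
 [334 164]]
[[0.4139 0.2092 0.012 ]
 [0.5372 0.1754 0.012 ]
 [0.5655 0.2796 0.012 ]
 [0.4447 0.3128 0.012 ]] [0.49029728 0.24421201 0.012     ]
rib ((291.5, 213.5), (43.0, 13.0), 90.0) (np.float64(163.36679040529413), array([0.48487965, 0.24629563, 0.045     ])) tool [-5.37 -2.91 17.45]
(285, 192, 14, 44)
coin ((270.0, 206.5), (15.0, 16.0), 90.0) [[0.47936637 0.21449564 0.009     ]] [-5.54 -6.08 20.55]
sherd ((315.44232177734375, 201.21156311035156), (28.04460906982422, 18.8271484375), 78.69007110595703) [[0.48725046 0.27642252 0.012     ]] [-4.69  0.1  20.25]
```

```bash
python3 -m pendant '{"gripper":[0.36,0.36,0.36,0.36,0.36],"linear":[[-2.7,-1.38,2.3],[-2.7,-1.37,2.5],[0,0,4],[0,0,4],[0,0,0]],"turn":[[0,0,0],[0,0,0],[0,0,0],[0,0,0],[0,0,0]]}'; python3 - <<'E'
from h import *
c=cam('wrist');save(c,'w2.png')
for b in blobs(c,(40,70,20),(85,255,255)):
    r=cv2.minAreaRect(b);x,y,w,h=cv2.boundingRect(b)
    if w>10: print('rib',x,y,w,h,'tool top plane',tool(ray(c,(x+w/2,y+h/2),.05)[0]))
E
```

```text
time: 1.63
tcp_pos: [0.4832, 0.2465, 0.0807]
eef_rot: [-179.7, -0.6, 164.9]
force: [-0.4, -0.6, -1.5]
gripper_width: 0.645
grip_force: 0.0
rib 304 182 19 71 tool top plane [ 0.11 -0.12  3.46]
```

View pics/w2.png

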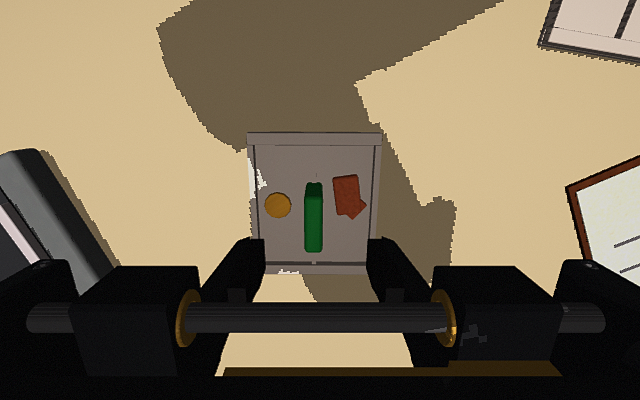

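Rib at column 313, rows 182–253, centred between the fingers; disc (278,205), sherd (348,197) clear. Let the fingers narrow.

```bash
python3 -m pendant '{"gripper":[0.36,0.36,0.36,0.36],"linear":[[0,0,0],[0,0,0],[0,0,0],[0,0,0]],"turn":[[0,0,0],[0,0,0],[0,0,0],[0,0,0]]}'; python3 - <<'E'
from h import *
c=cam('wrist')
for b in blobs(c,(40,70,20),(85,255,255)):
    x,y,w,h=cv2.boundingRect(b)
    if 250<x<380: print('rib',x,y,w,h,tool(ray(c,(x+w/2,y+h/2),.05)[0]))
# tray outer corners by eye in w2 (248,133)/(382,133) front far; near (250,275)?,(380,275)
P=ray(c,[(247.5,133),(382.5,133)],.012);print(tool(P[0]),tool(P[1]))
E
```

```text
time: 2.02
tcp_pos: [0.488, 0.2473, 0.0886]
eef_rot: [179.9, 0.2, 164.9]
force: [-0.1, -0.5, -0.3]
gripper_width: 0.366
grip_force: 0.0
rib 301 174 19 68 [ 0.38 -0.21  3.82]
[ 5.57 -5.43  7.6 ] [5.57 5.69 7.61]
```

```bash
python3 -m pendant '{"gripper":[0.36,0.36,0.36,0,0,0,0,0],"linear":[[-0.1,-0.2,3.2],[0,0,2.5],[0,0,1.45],[0,0,0],[0,0,0],[0,0,0],[0,0,0],[0,0,0]],"turn":[[0,0,0],[0,0,0],[0,0,0],[0,0,0],[0,0,0],[0,0,0],[0,0,0],[0,0,0]]}' 30
```

```text
time: 2.73
tcp_pos: [0.4885, 0.2447, 0.0165]
eef_rot: [179.9, 0.1, 164.9]
force: [-0.6, -0.9, 2.7]
gripper_width: 0.157
grip_force: 30.0
```

```bash
python3 -m pendant '{"gripper":[0,0,0,0,0,0,0,0],"linear":[[0,0,-0.5],[0,0,-1.2],[0,0,-2],[0,0,-2.5],[0,0,-2.5],[-0.3,-0.4,-1.5],[-0.8,-0.8,-0.8],[-1.2,-1.2,0]],"turn":[[0,0,0],[0,0,0],[0,0,0],[0,0,0],[0,0,0],[0,0,0],[0,0,0],[0,0,0]]}'
python3 -m pendant '{"gripper":[0,0,0,0,0,0,0,0],"linear":[[-1.5,-1.6,0],[-1.7,-1.8,0],[-1.5,-1.6,0],[-1.2,-1.2,0],[-0.6,-0.7,0],[-0.3,-0.3,0],[0,0,0],[0,0,0]],"turn":[[0,0,0],[0,0,0],[0,0,0],[0,0,0],[0,0,0],[0,0,0],[0,0,0],[0,0,0]]}'
python3 - <<'E'
from h import *
c=cam('wrist');save(c,'w3.png')
E
```

```text
time: 3.4
tcp_pos: [0.5042, 0.2156, 0.1272]
eef_rot: [179.9, 0.1, 165.0]
force: [0.4, 0.2, -4.3]
gripper_width: 0.154
grip_force: 30.0
time: 4.07
tcp_pos: [0.5502, 0.1286, 0.125]
eef_rot: [180.0, -0.1, 164.9]
force: [0.2, 0.2, -4.5]
gripper_width: 0.156
grip_force: 30.0
```

View pics/w3.png

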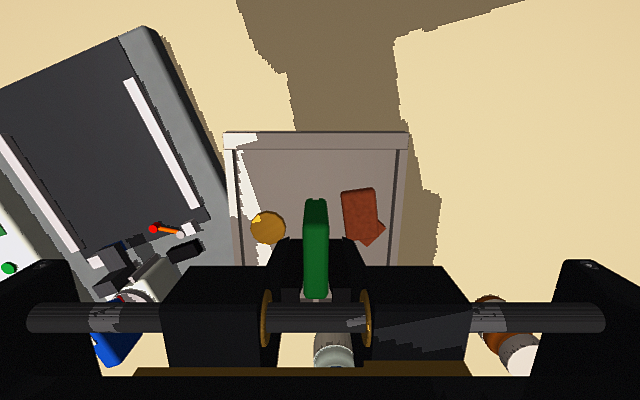

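Wrist view: +y rail from (127,78) to (195,208), −y rail (0,140)–(80,255), roller (153,229), lever hinge ~(180,235), tray held level with both items in it.

```bash
python3 - <<'E'
from h import *
c=cam('wrist');h=cv2.cvtColor(c['frame'],cv2.COLOR_RGB2HSV).astype(int)
m=((h[...,2]>185)&(h[...,1]<60)).astype(np.uint8)*255;m[:60]=0;m[:,212:]=0;m[262:]=0
cs,_=cv2.findContours(m,cv2.RETR_EXTERNAL,cv2.CHAIN_APPROX_NONE)
for b in cs:
    if cv2.contourArea(b)<300: continue
    r=cv2.minAreaRect(b);q=cv2.boxPoints(r);w=ray(c,q,.038);print(np.round(r[0]),np.round(r[1],1),r[2]);print(np.round(q),np.round(w[:,:2],4),axyaw(c,b,.038))
for b in blobs(c,(0,150,80),(6,255,255),8)+blobs(c,(174,150,80),(180,255,255),8):
    r=cv2.minAreaRect(b)
    if r[0][0]<220:print('red',r,ray(c,r[0],.04))
P=ray(c,[(223.5,131.5),(407.5,131.5)],.120);print('tray corners tool',tool(P[0]),tool(P[1]))
E
```

```text
[ 20. 234.] [39. 54.] 0.0
[[  0. 261.]
 [  0. 207.]
 [ 39. 207.]
 [ 39. 261.]] [[ 0.5365 -0.1898]
 [ 0.4865 -0.1567]
 [ 0.4959 -0.1217]
 [ 0.5465 -0.1525]] (np.float64(147.59230496501095), array([ 0.5163507 , -0.15517794,  0.038     ]))
[ 36. 195.] [139.    9.2] 55.45991134643555
[[ -8. 140.]
 [ -0. 135.]
 [ 79. 249.]
 [ 71. 255.]] [[ 0.4307 -0.1274]
 [ 0.4285 -0.1184]
 [ 0.5453 -0.108 ]
 [ 0.5485 -0.1181]] (np.float64(4.798083593251448), array([ 0.48824726, -0.11795043,  0.038     ]))
[161. 143.] [146.   10.4] 62.50086212158203
[[123.  81.]
 [132.  76.]
 [199. 206.]
 [190. 211.]] [[0.4165 0.0036]
 [0.4151 0.0125]
 [0.5336 0.0231]
 [0.5358 0.013 ]] (np.float64(4.8445288466473055), array([0.47524662, 0.01305183, 0.038     ]))
red ((120.43903350830078, 297.95123291015625), (7.808688640594482, 2.8111276626586914), 38.65980529785156) [[ 0.60602721 -0.09247035  0.04      ]]
red ((152.0, 228.5), (7.0, 8.0), 90.0) [[ 0.54277978 -0.02790967  0.04      ]]
tray corners tool [ 6.38 -5.24  0.52] [6.37 5.51 0.52]
```

```bash
python3 -m pendant '{"gripper":[0,0,0,0,0,0,0,0],"linear":[[0.5,0,0],[1.5,0,0],[2,-0.5,0],[2.2,-1,0],[2,-1.5,0],[1.4,-2,0],[0.8,-2.3,0],[0.4,-2.3,0]],"turn":[[0,0,-2],[0,0,-4],[0,0,-5],[0,0,-5],[0,0,-3.9],[0,0,0],[0,0,0],[0,0,0]]}'
python3 -m pendant '{"gripper":[0,0,0,0,0,0,0],"linear":[[0,-2.3,0],[0,-2.1,0],[0,-1.5,0],[0,-0.8,0],[0,-0.3,0],[0,0,0],[0,0,0]],"turn":[[0,0,0],[0,0,0],[0,0,0],[0,0,0],[0,0,0],[0,0,0],[0,0,0]]}'
python3 -c "
from h import *
print(tool([.4549,-.0560,.05]))"
```

```text
time: 4.83
tcp_pos: [0.4464, 0.0396, 0.1256]
eef_rot: [180.0, -0.0, -175.1]
force: [0.0, 0.8, -3.1]
gripper_width: 0.158
grip_force: 30.0
time: 5.42
tcp_pos: [0.4536, -0.0294, 0.1253]
eef_rot: [180.0, -0.0, -175.2]
force: [0.8, -0.3, -3.1]
gripper_width: 0.155
grip_force: 30.0
[ 0.09 -2.66  7.52]
```

```bash
python3 -m pendant '{"gripper":[0,0,0,0,0,0,0,0],"linear":[[0,-0.8,0.5],[0.1,-1.2,1.2],[0,-0.66,1.8],[0,0,1.6],[0,0,1],[0,0,0.3],[0,0,0],[0,0,0]],"turn":[[0,0,0],[0,0,0],[0,0,0],[0,0,0],[0,0,0],[0,0,0],[0,0,0],[0,0,0]]}'
python3 - <<'E'
from h import *
print(tool([.4549,-.0560,.0465]))
c=cam('wrist');save(c,'w4.png')
c=cam('scene');save(c,'s4.png',(180,190,340,310),4)
E
```

```text
time: 6.08
tcp_pos: [0.4552, -0.0568, 0.0615]
eef_rot: [-180.0, 0.0, -175.2]
force: [-0.1, 0.7, -3.1]
gripper_width: 0.153
grip_force: 30.0
[0.03 0.08 1.5 ]
```

View pics/w4.png

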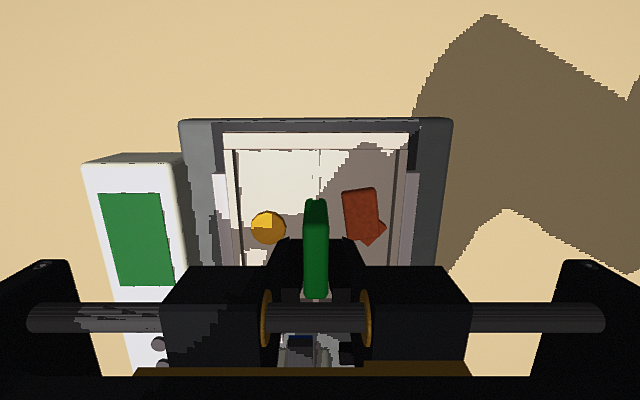

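Tray (223–408) sits centred between the rails (213–418) and aligned. Lower it.

```bash
python3 -m pendant '{"gripper":[0,0,0,0,0,0],"linear":[[0,0.05,0.4],[0,0,0.5],[0,0,0.35],[0,0,0.15],[0,0,0.05],[0,0,0]],"turn":[[0,0,0],[0,0,0],[0,0,0],[0,0,0],[0,0,0],[0,0,0]]}'
```

```text
time: 6.68
tcp_pos: [0.4549, -0.0563, 0.0467]
eef_rot: [180.0, -0.0, -175.2]
force: [-0.1, 0.2, -3.4]
gripper_width: 0.149
grip_force: 30.0
```

```bash
python3 -m pendant '{"gripper":[0,0,0],"linear":[[0,0,0.07],[0,0,0.03],[0,0,0]],"turn":[[0,0,0],[0,0,0],[0,0,0]]}'
```

```text
time: 6.93
tcp_pos: [0.4551, -0.0564, 0.0465]
eef_rot: [-180.0, 0.0, -175.2]
force: [-3.8, 1.6, 6.5]
gripper_width: 0.152
grip_force: 30.0
```

```bash
python3 -m pendant '{"gripper":[0,0,0,0,0,0,0,0],"linear":[[-0.2,0,-0.03],[-0.4,0,0],[-0.5,0,0],[-0.5,0,0],[-0.5,0,0],[-0.4,0,0],[-0.1,0,0],[0,0,0]],"turn":[[0,0,0],[0,0,0],[0,0,0],[0,0,0],[0,0,0],[0,0,0],[0,0,0],[0,0,0]]}'
```

```text
time: 7.6
tcp_pos: [0.4805, -0.0543, 0.0465]
eef_rot: [-180.0, -0.1, -175.2]
force: [-6.0, -0.7, 6.9]
gripper_width: 0.155
grip_force: 30.0
```

```bash
python3 -m pendant '{"gripper":[0,0,0,0],"linear":[[-0.1,0,0],[-0.1,0,0],[-0.1,0,0],[0,0,0]],"turn":[[0,0,0],[0,0,0],[0,0,0],[0,0,0]]}'
```

```text
time: 7.93
tcp_pos: [0.4831, -0.054, 0.0465]
eef_rot: [-180.0, -0.1, -175.2]
force: [-7.2, -1.3, 7.0]
gripper_width: 0.152
grip_force: 30.0
```

```bash
python3 -m pendant '{"gripper":[0,0,0],"linear":[[-0.1,0,0],[-0.1,0,0],[0,0,0]],"turn":[[0,0,0],[0,0,0],[0,0,0]]}';python3 -m pendant '{"gripper":[0,0],"linear":[[-0.1,0,0],[0,0,0]],"turn":[[0,0,0],[0,0,0]]}'
```

```text
time: 8.18
tcp_pos: [0.4834, -0.054, 0.0464]
eef_rot: [-180.0, -0.3, -175.2]
force: [-15.2, -4.1, 13.2]
gripper_width: 0.155
grip_force: 30.0
time: 8.35
tcp_pos: [0.4837, -0.0541, 0.0464]
eef_rot: [-180.0, -0.4, -175.1]
force: [-18.7, -6.6, 16.1]
gripper_width: 0.153
grip_force: 30.0
```

```bash
python3 -m pendant '{"gripper":[0,0.36,0.36,0.36,0.36,0.36,0.36],"linear":[[0.15,0,-0.02],[0,0,0],[0,0,0],[0,0,0],[0,0,-1.5],[0,0,-3],[0,0,-3]],"turn":[[0,0,0],[0,0,0],[0,0,0],[0,0,0],[0,0,0],[0,0,0],[0,0,0]]}'
python3 -m pendant '{"gripper":[0.5,0.5,0.5,0.5,0.5,0.5],"linear":[[1,0,-4],[3,0,-3],[4,0,-1],[3,0,0],[0,0,0],[0,0,0]],"turn":[[0,0,0],[0,0,0],[0,0,0],[0,0,0],[0,0,0],[0,0,0]]}'
python3 - <<'E'
from h import *
c=cam('wrist');save(c,'w5.png')
c=cam('scene');save(c,'s5.png',(180,190,340,310),5)
E
```

```text
time: 8.93
tcp_pos: [0.4852, -0.0536, 0.1217]
eef_rot: [179.9, -0.1, -175.2]
force: [1.2, 0.8, -0.3]
gripper_width: 0.359
grip_force: 0.0
time: 9.43
tcp_pos: [0.3761, -0.0631, 0.2013]
eef_rot: [-179.9, 0.1, -175.3]
force: [0.7, 0.1, -0.3]
gripper_width: 0.5
grip_force: 0.0
```

View pics/s5.png

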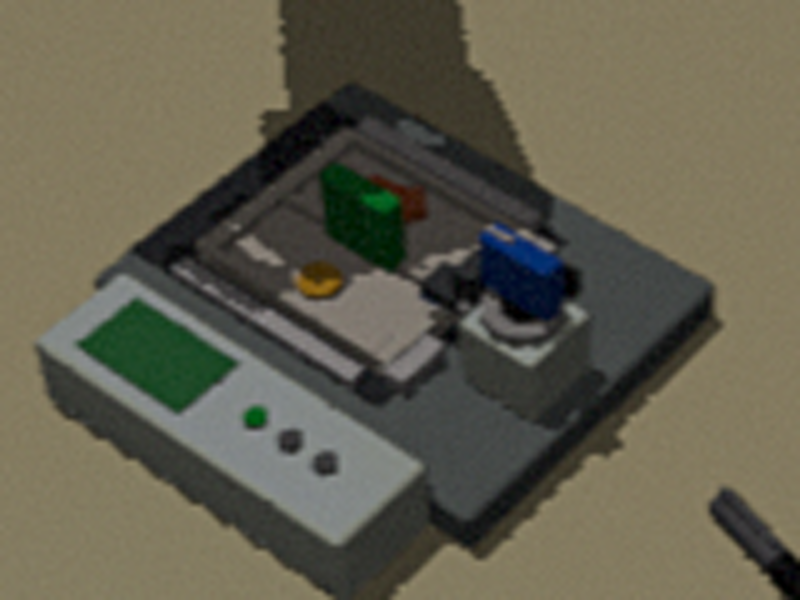

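View pics/w5.png

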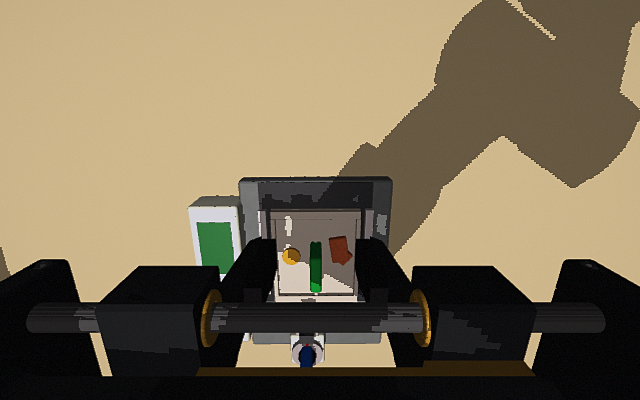

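Tray lies flat against the stops, items inside; bar knob at (308,352), roughly along stage x. Move over the knob to measure and check the lever.

```bash
python3 -m pendant '{"gripper":[0.5,0.5,0.5,0.5,0.5,0.5,0.5,0.5],"linear":[[-3,0,-2],[-4,0,0],[-4,0,0],[-4,0,0],[-4,-0.5,0],[-3,-0.5,0],[-0.5,0,0],[0,0,0]],"turn":[[0,0,0],[0,0,0],[0,0,0],[0,0,0],[0,0,0],[0,0,0],[0,0,0],[0,0,0]]}'
python3 - <<'E'
from h import *
c=cam('wrist');save(c,'w6.png')
for b in blobs(c,(100,120,40),(125,255,255)):
    r=cv2.minAreaRect(b);print(np.round(r[0]),np.round(r[1]),r[2],axyaw(c,b,.119),tool(ray(c,r[0],.119)[0]))
E
```

```text
time: 10.2
tcp_pos: [0.6031, -0.0536, 0.2185]
eef_rot: [179.9, -0.1, -175.1]
force: [-0.1, -0.1, 0.2]
gripper_width: 0.498
grip_force: 0.0
[313. 184.] [46. 14.] 90.0 (np.float64(4.735283477289316), array([ 0.59800965, -0.05510929,  0.119     ])) [ 0.42 -0.12 10.03]
```

View pics/w6.png

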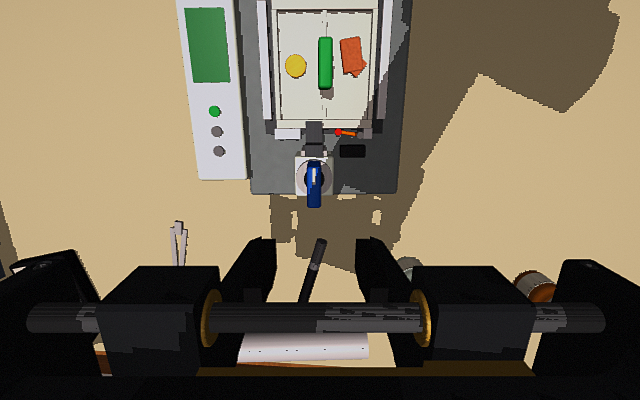

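Knob bar at (314,184) along image vertical; roller at (337,132) and tray's end edge at row ~122–128. Check the lever by geometry.

```bash
python3 - <<'E'
from h import *
c=cam('wrist')
t=np.array([.9965,.0837,0]);n=np.array([-.0837,.9965,0]);H=np.array([.4858,-.0521,0])
f=lambda uv,z:[np.round(1000*np.array([(p-H)@t,(p-H)@n]),1) for p in ray(c,uv,z)]
h=cv2.cvtColor(c['frame'],cv2.COLOR_RGB2HSV)
for b in blobs(c,(0,170,80),(6,255,255),4)+blobs(c,(174,170,80),(180,255,255),4):
    r=cv2.minAreaRect(b)
    if r[0][1]>100: print('red',r[0],r[1],f([r[0]],.041))
for b in blobs(c,(7,170,80),(18,255,255),4):
    if b[:,0,1].min()>100 and b[:,0,0].max()<400: print('orange',cv2.boundingRect(b),f([b[:,0].min(0),b[:,0].max(0)],.041))
for u in (290,355): 
    col=c['frame'][112:142,u].sum(1)//3;print(u,list(col))
print('rows->x at rim',[(v,f([(290,v)],.042)[0][0]) for v in (118,122,126,130)])
save(c,'w7.png',(250,95,400,215),5)
s=manip.sense();print(s['moment'])
E
```

```text
red (337.3499755859375, 132.45001220703125) (6.640782833099365, 6.324554920196533) [array([68.9, 15.5])]
orange (237, 362, 90, 5) [array([ 412.7, -129.4]), array([420.5,   6.6])]
orange (95, 351, 11, 4) [array([ 391.6, -341.3]), array([ 397.4, -327.5])]
orange (201, 330, 4, 8) [array([ 352.6, -177.2]), array([ 365.3, -174.3])]
orange (201, 321, 3, 9) [array([ 336.6, -175.3]), array([ 350.8, -174.1])]
orange (341, 131, 16, 6) [array([67.3, 19.7]), array([73. , 37.4])]
290 [np.uint64(204), np.uint64(203), np.uint64(202), np.uint64(202), np.uint64(202), np.uint64(202), np.uint64(205), np.uint64(214), np.uint64(100), np.uint64(204), np.uint64(207), np.uint64(203), np.uint64(202), np.uint64(202), np.uint64(203), np.uint64(204), np.uint64(211), np.uint64(108), np.uint64(215), np.uint64(212), np.uint64(208), np.uint64(210), np.uint64(208), np.uint64(208), np.uint64(212), np.uint64(210), np.uint64(213), np.uint64(229), np.uint64(84), np.uint64(111)]
355 [np.uint64(202), np.uint64(200), np.uint64(200), np.uint64(200), np.uint64(200), np.uint64(201), np.uint64(203), np.uint64(210), np.uint64(97), np.uint64(208), np.uint64(204), np.uint64(202), np.uint64(198), np.uint64(200), np.uint64(200), np.uint64(205), np.uint64(230), np.uint64(53), np.uint64(14), np.uint64(61), np.uint64(61), np.uint64(22), np.uint64(46), np.uint64(58), np.uint64(49), np.uint64(43), np.uint64(52), np.uint64(54), np.uint64(53), np.uint64(53)]
rows->x at rim [(118, np.float64(52.7)), (122, np.float64(57.1)), (126, np.float64(61.6)), (130, np.float64(66.1))]
[0.04328164 0.00115074 0.0497657 ]
```

View pics/w7.png

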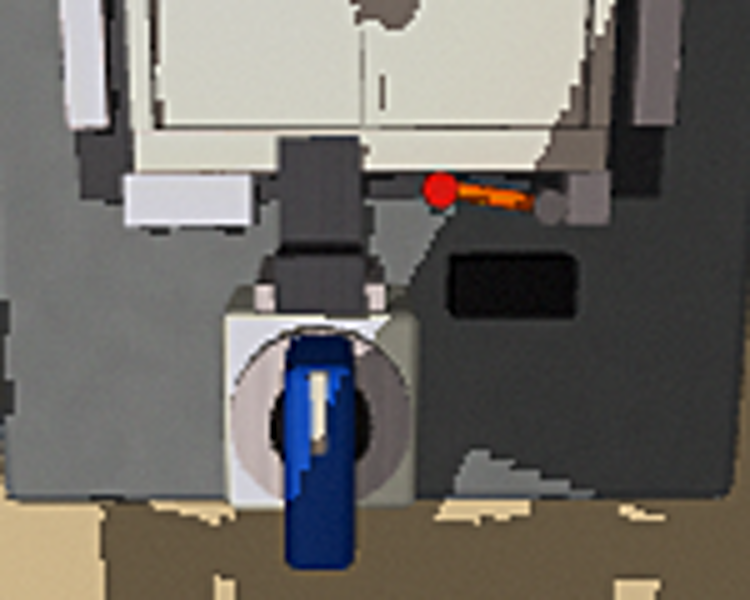

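Roller at stage x = 69 mm (sprung out is 59), so the lever is pushed in; tray edge touches both stops. Grip the knob.

```bash
python3 -m pendant '{"gripper":[0.5,0.5,0.5,0.5,0.5,0.5,0.5],"linear":[[0.15,-0.13,2],[0,0,3.5],[0,0,3.5],[0,0,2.5],[0,0,1.5],[0,0,0],[0,0,0]],"turn":[[0,0,0],[0,0,0],[0,0,0],[0,0,0],[0,0,0],[0,0,0],[0,0,0]]}'
python3 -m pendant '{"gripper":[0,0,0,0,0,0],"linear":[[0,0,0],[0,0,0],[0,0,0],[0,0,0],[0,0,0],[0,0,0]],"turn":[[0,0,0],[0,0,0],[0,0,0],[0,0,0],[0,0,0],[0,0,0]]}' 30
python3 -c "
from h import *
print(manip.sense()['moment'])"
```

```text
time: 10.88
tcp_pos: [0.5993, -0.0555, 0.0913]
eef_rot: [180.0, -0.0, -175.2]
force: [0.0, 0.2, 0.9]
gripper_width: 0.5
grip_force: 0.0
time: 11.38
tcp_pos: [0.6001, -0.0557, 0.0913]
eef_rot: [-180.0, 0.0, -175.2]
force: [-0.7, 0.2, 3.0]
gripper_width: 0.147
grip_force: 30.0
[-0.00916932  0.04440581  0.00014953]
```

```bash
M='from h import *
s=manip.sense();print(s["moment"][2],s["eef_rot"][2])'; python3 -m pendant '{"gripper":[0,0,0,0,0,0],"linear":[[0,0,0],[0,0,0],[0,0,0],[0,0,0],[0,0,0],[0,0,0]],"turn":[[0,0,3],[0,0,4],[0,0,4],[0,0,4],[0,0,3],[0,0,2]]}'; python3 -c "$M"
python3 -m pendant '{"gripper":[0,0,0,0],"linear":[[0,0,0],[0,0,0],[0,0,0],[0,0,0]],"turn":[[0,0,3],[0,0,3],[0,0,3],[0,0,3]]}'; python3 -c "$M"
```

```text
time: 11.88
tcp_pos: [0.6001, -0.0554, 0.0912]
eef_rot: [180.0, 0.0, 164.7]
force: [-0.7, 0.7, 3.4]
gripper_width: 0.151
grip_force: 30.0
-0.029445570263121994 164.65406950773132
time: 12.22
tcp_pos: [0.6002, -0.0554, 0.0913]
eef_rot: [180.0, 0.0, 152.7]
force: [0.7, 1.7, 3.3]
gripper_width: 0.146
grip_force: 30.0
0.038564990776925163 152.66163106210976
```

```bash
cat > m.py <<'E'
from workcell import manip
s=manip.sense();print('MZ %.3f yaw %.1f t %.2f'%(s["moment"][2],s["eef_rot"][2],s['time']))
E
for i in 1; do python3 -m pendant '{"gripper":[0],"linear":[[0,0,0]],"turn":[[0,0,3]]}' >/dev/null; python3 m.py
python3 -m pendant '{"gripper":[0],"linear":[[0,0,0]],"turn":[[0,0,3]]}' >/dev/null; python3 m.py
python3 -m pendant '{"gripper":[0],"linear":[[0,0,0]],"turn":[[0,0,3]]}' >/dev/null; python3 m.py
python3 -m pendant '{"gripper":[0],"linear":[[0,0,0]],"turn":[[0,0,3]]}' >/dev/null; python3 m.py; done
```

```text
MZ 0.055 yaw 149.7 t 12.30
MZ -0.010 yaw 146.7 t 12.38
MZ 0.016 yaw 143.7 t 12.47
MZ -0.041 yaw 140.7 t 12.55
```

```bash
python3 -m pendant '{"gripper":[0],"linear":[[0,0,0]],"turn":[[0,0,3]]}' >/dev/null; python3 m.py
python3 -m pendant '{"gripper":[0],"linear":[[0,0,0]],"turn":[[0,0,3]]}' >/dev/null; python3 m.py
python3 -m pendant '{"gripper":[0],"linear":[[0,0,0]],"turn":[[0,0,0]]}' >/dev/null; python3 m.py
python3 -m pendant '{"gripper":[0],"linear":[[0,0,0]],"turn":[[0,0,3]]}' >/dev/null; python3 m.py; python3 -m pendant '{"gripper":[0],"linear":[[0,0,0]],"turn":[[0,0,0]]}'  >/dev/null; python3 m.py; python3 - <<'E'
from h import *
c=cam('wrist');save(c,'w8.png',(220,80,420,220),4)
E
```

```text
MZ 0.046 yaw 137.7 t 12.63
MZ 0.065 yaw 134.7 t 12.72
MZ -0.009 yaw 134.7 t 12.80
MZ -0.013 yaw 131.9 t 12.88
MZ -0.005 yaw 131.8 t 12.97
```

View pics/w8.png

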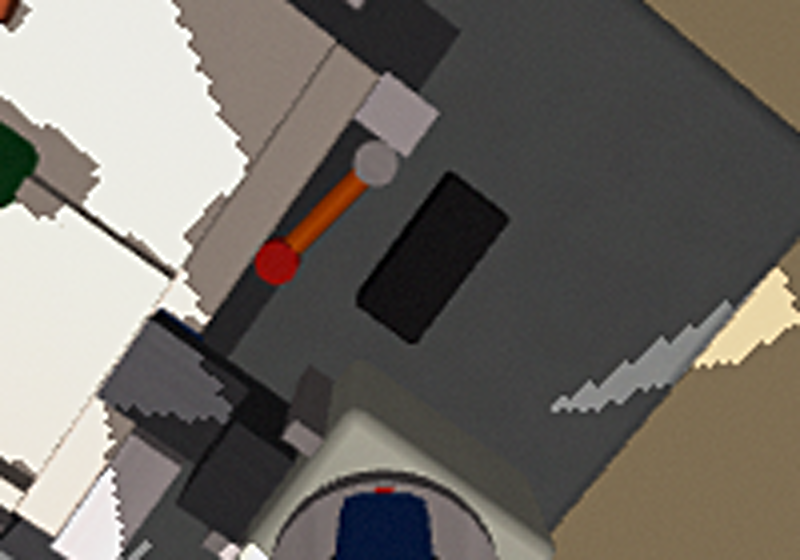

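Foot arm is near the rim at (175,370), lever pressed in; red index on the knob's collar at (385,490). Torque still free-running; continue.

```bash
python3 -m pendant '{"gripper":[0],"linear":[[0,0,0]],"turn":[[0,0,2]]}' >/dev/null; python3 m.py
python3 -m pendant '{"gripper":[0],"linear":[[0,0,0]],"turn":[[0,0,2]]}' >/dev/null; python3 m.py
python3 -m pendant '{"gripper":[0],"linear":[[0,0,0]],"turn":[[0,0,2]]}' >/dev/null; python3 m.py
python3 -m pendant '{"gripper":[0],"linear":[[0,0,0]],"turn":[[0,0,2]]}' >/dev/null; python3 m.py
python3 -m pendant '{"gripper":[0],"linear":[[0,0,0]],"turn":[[0,0,0]]}' >/dev/null; python3 m.py
python3 -m pendant '{"gripper":[0],"linear":[[0,0,0]],"turn":[[0,0,0]]}'; python3 m.py; python3 - <<'E'
from h import *
c=cam('wrist');save(c,'w9.png',(220,80,420,220),4)
E
```

```text
MZ 0.014 yaw 130.0 t 13.10
MZ 0.043 yaw 127.9 t 13.18
MZ 0.156 yaw 125.9 t 13.27
MZ 0.160 yaw 123.9 t 13.35
MZ 0.130 yaw 123.9 t 13.43
time: 13.52
tcp_pos: [0.6003, -0.0553, 0.0912]
eef_rot: [179.9, 0.0, 124.0]
force: [1.2, 3.2, 4.2]
gripper_width: 0.147
grip_force: 30.0
MZ 0.082 yaw 124.0 t 13.52
```

Torque jumped to about 0.15 N m near yaw 126–127: the foot bears and the clutch is at its limit. Turn on 14° for a slip of about 0.25 rad, then stop.

```bash
python3 -m pendant '{"gripper":[0,0],"linear":[[0,0,0],[0,0,0]],"turn":[[0,0,2.5],[0,0,2.5]]}' >/dev/null; python3 m.py
python3 -m pendant '{"gripper":[0],"linear":[[0,0,0]],"turn":[[0,0,3]]}' >/dev/null; python3 m.py
python3 -m pendant '{"gripper":[0],"linear":[[0,0,0]],"turn":[[0,0,3]]}' >/dev/null; python3 m.py
python3 -m pendant '{"gripper":[0],"linear":[[0,0,0]],"turn":[[0,0,3]]}' >/dev/null; python3 m.py
python3 -m pendant '{"gripper":[0],"linear":[[0,0,0]],"turn":[[0,0,0]]}'; python3 m.py
```

```text
MZ 0.145 yaw 118.9 t 13.73
MZ 0.126 yaw 115.9 t 13.82
MZ 0.161 yaw 112.8 t 13.90
MZ 0.144 yaw 109.8 t 13.98
time: 14.07
tcp_pos: [0.6004, -0.0552, 0.0912]
eef_rot: [179.9, 0.0, 109.8]
force: [2.3, 3.1, 4.6]
gripper_width: 0.148
grip_force: 30.0
MZ 0.093 yaw 109.8 t 14.07
```

Plateau at about 0.145 N m confirms slipping (~0.28 rad). Release and retreat.

```bash
python3 -m pendant '{"gripper":[0.45,0.45,0.45,0.45,0.45,0.45,0.45,0.45],"linear":[[0,0,0],[0,0,0],[0,0,0],[0,0,0],[0,0,-2],[0,0,-4],[0,0,-4],[0,0,-3]],"turn":[[0,0,0],[0,0,0],[0,0,0],[0,0,0],[0,0,0],[0,0,0],[0,0,0],[0,0,0]]}'
python3 -m pendant '{"gripper":[0.45,0.45,0.45,0.45],"linear":[[0,0,0],[0,0,0],[0,0,0],[0,0,0]],"turn":[[0,0,0],[0,0,0],[0,0,0],[0,0,0]]}'
python3 - <<'E'
from h import *
t=np.array([.9965,.0837,0]);n=np.array([-.0837,.9965,0]);H=np.array([.4858,-.0521,0])
c=cam('wrist')
for nm,lo,hi,z in[('roller',(0,170,60),(6,255,255),.041),('coin',(15,120,80),(32,255,255),.039),('sherd',(0,120,50),(13,255,255),.042),('rib',(40,70,20),(85,255,255),.075),('knob',(100,120,30),(125,255,255),.119)]:
    for b in blobs(c,lo,hi,12):
        r=cv2.minAreaRect(b);p=ray(c,r[0],z)[0];q=1000*np.array([(p-H)@t,(p-H)@n])
        if abs(q).max()<140: print(nm,np.round(r[1]),np.round(q,1),round(axyaw(c,b,z)[0],1))
E
```

```text
time: 14.73
tcp_pos: [0.6001, -0.0557, 0.2237]
eef_rot: [179.9, 0.1, 109.8]
force: [-0.1, 0.2, 0.7]
gripper_width: 0.452
grip_force: 0.0
time: 15.07
tcp_pos: [0.5993, -0.0555, 0.219]
eef_rot: [-179.8, -0.1, 109.8]
force: [-0.1, -0.1, -0.3]
gripper_width: 0.452
grip_force: 0.0
roller [6. 6.] [69.  16.5] 19.8
coin [17. 19.] [ -1.3 -31.7] 19.8
sherd [ 7. 22.] [69.9 25.4] 90.6
sherd [22. 34.] [-8.8 30.6] 19.8
rib [8. 9.] [  49.6 -108.8] 105.4
rib [58. 28.] [ -11.  -108.1] 5.4
rib [52. 19.] [3.7 2.4] 5.6
knob [46. 14.] [114.2  -7.9] 109.9
```

```bash
python3 -c "
from workcell import manip
print(manip.hand_in())"
```

```text
the job is handed in; nothing more can be done
None
```

The job is handed in at about 15 s on the robot's clock: the tray is home with the switch lever pushed in and both items inside, and the knob stopped about 0.28 rad past the clutch's first slip, though I viewed 11 pictures, one over the limit of 10.

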